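# Lock the movement holder's jaw on a clock movement

## Robot

A 7-joint arm with a two-finger parallel gripper is mounted at the origin on the work surface. World frame = base frame: x ahead of the robot, y to its left, z up, the work surface at z = 0. Lengths are in m, angles in rad, forces in N, time in s.
With the tool pointing down it reaches from about 0.4 to 0.85 m from the base axis. Payload 4.5 kg.
Tool frame: the origin (TCP) lies between the finger pads; the fingertips stand 11 mm ahead of it and the grasp point (between the pads) lies 8 mm behind it (r.tip_reach is the distance from the TCP to the fingertips, in m); x points along the fingers, y is the direction in which the jaws open and shut, and the axes are right-handed (so a half turn about x gives the same grasp; the last joint's range is limited). The gripper opens to 88 mm and grips with 3 to 60 N. Pads are 18 mm wide; open, the fingers measure 123 mm over their backs; the gripper's body (75 mm by 187 mm) begins 45 mm behind the grasp point.
Start: joints at [1.363, 0.689, -0.195, 1.565, 0.157, 0.902, -0.215], TCP at [0.15, -0.607, 0.25] pointing down, gripper open.
Joint ranges: [-3.01, 3.01], [-0.46, 2.08], [-1.47, 1.51], [0.13, 2.56], [-1, 4.14], [0.04, 2.09], [-2.66, 2.66]. Speed limits (rad/s): [2.57, 2.57, 3.14, 3.14, 3.14, 3.14, 3.14].

## Interface

Orientations are given as a unit quaternion [x, y, z, w].
In Python, from plant import r gives the robot as it stands.
- The arm moves only by the tool drive_tool, never from a script. Its argument "deltas" is a list of rows, each a list of 3 entries, a list of its own where there are three numbers: the turn, a rotation vector about the tool's x, y, z in degrees, then the shift along the tool's x, y, z in cm, then the finger opening in cm, from 0 to 8.81. A call has 1 to 12 rows; each row shifts and turns the commanded pose from where the row before left it, along the tool's axes as they then stand; what a row does not reach is not made up. A row lasts 1/12 s, in which the tool goes at most 41.7 mm and 7.16 degrees, less where a joint would pass 70% of its speed; a pose out of reach is approached as far as the arm can. A call is refused whole if a number of a shift passes 4.17 or a number of a turn 7.16, either way. A call with a gripper value outside its range is refused whole. The fingers move at their own pace and stop on an object; "force" is the grip in N (left out, the last holds). Time passes only in rows, so rows that do not move let the fingers close. It gives the time, the measured TCP pose, the force and the opening at its end, in the units of the state.
- r.get_state(): the state, without advancing time (a new reading comes with each control period).
- r.snapshot(name): name is "scene" or "top" or "wrist"; returns a dict with "color" (400x640x3 uint8, red, green, blue), "fov_y" (degrees; the focal length in pixels is half the picture's height over the tangent of half this angle, whatever the lens; pixels are square), "cx", "cy" (the principal point, pixels), "extrinsics" (4x4, takes a point from world to camera coordinates); the wrist camera has in their place "tool_from_camera" (4x4, takes a point from camera to tool coordinates, whose origin is the TCP and whose axes are the tool frame's). Camera axes: x right, y up, looking along -z (the intrinsics and any distortion apply to the point x, -y, -z); pixel columns grow to the right and rows downward; lengths in m; the calibration is good to about 2 mm. A picture is of the moment at which its call begins: read the wrist's pose just before it. There is no depth.
- r.finish_job(): hands the job in, once; it reports no verdict.
The state is a dict: "clock": time; "q": joint angles; "qd": joint speeds; "joint_torque": joint torques, N m; "tool_pos": TCP position; "eef_rot": TCP orientation; "contact_force": force on the tool from outside, world axes, zero at the start; "moment": the same for the moment, N m; "opening": opening from 0.0 (shut) to 1.0 (fully open).
Only numpy, scipy, OpenCV 4.12 (cv2) and the standard library are available. Lean on these libraries where they do the work, as an engineer would, in place of code of your own. Each camera call takes 0.05 s, during which the arm holds its last target. There are 200 camera calls.

## Task

A brass clock movement is standing on the bed of the steel movement holder, close to its fixed jaw, with the magnifier swung over it. Slide the holder's loose jaw up until the movement is snug between the two cork facings, then turn the jaw's wing screw clockwise until it is tight, so that the jaw stays locked there. Leave the movement upright on the bed, and the magnifier and the other things on the shelf where they are.

Things in the scene. Friction and masses are not known exactly. Their poses are not given: they have to be found in the camera images.
- holder: Steel movement holder screwed to the shelf (does not move). Base plate 122 x 330 x 12 mm, on it a steel bed 300 mm long with a flat top 52 mm wide and 46 mm above the shelf, and a front face bevelled at 30 degrees to level. Origin: centre of the base's underside. y runs along the bed from the loose jaw's end to the fixed jaw's end, x to its back, z up; the front (-x) faces the robot, within 0.25 rad.
- fixed_face (a point): Centre of the fixed jaw's cork facing, 78 mm above the shelf. The fixed jaw stands upright across the bed near its +y end; facing 52 mm wide, 56 mm high, 6 mm thick. Axes as the holder's.
- jaw (a joint): Travel of the loose jaw along the bed, m: 0 fully back, growing towards the fixed jaw (holder's +y). Starts at 0.010 to 0.045. At 0.075 both corks just touch the movement; each cork gives about 1 mm under 10 N, so a firm squeeze reads 0.0755 to 0.077. With the screw slack it slides with about 4 N of drag and stays where it is left; with the screw tight it will not slide. End stop 0.085.
- jaw_face (a point): Centre of the loose jaw's cork facing, 78 mm above the shelf. The loose jaw is an upright steel plate 64 mm high (top 112 mm above the shelf) on the end of a 70 mm long steel saddle (top 57 mm above the shelf) that straddles the bed; the wing screw's axis lies 58 mm behind this facing (holder's -y). Axes as the holder's.
- wing (a joint): Turn of the loose jaw's wing screw, rad, growing clockwise as seen from its head: starts slack at -1.2 to -0.8, begins to bite on the bed's bevel at -0.3, is tight from -0.05 and stops hard at 0.2. At 0 the wing stands square across the bed (pointing straight up and down the bevel). Needs 0.1 N m when slack, about 0.2 N m when tight; stays where it is left.
- wing_mid (a point): Middle of the steel wing of the clamp screw, a flat bar 36 mm long, 10 mm thick and 27 mm high, standing on a 20 mm collar on the front slope of the loose jaw's saddle. Site axes turn with the wing: z outward along the screw's axis (30 degrees from vertical, leaning to the front), x along the wing's length, y across its 10 mm thickness. The point is 27 mm out from the saddle's sloping face and 13.5 mm below the wing's outer edge.
- movement: Brass clock movement standing loose on the bed between the jaws: two upright plates 84 mm wide (along the bed) and 105 mm high, 45 mm front to back, with wheels between; about 0.7 kg. Origin: centre of its underside, on the bed 46 mm above the shelf. x to the back, y along the bed, z up. It starts with its edge up to 4 mm short of the fixed jaw's facing.
- weight: Black iron clock weight, upright cylinder 56 mm across, 145 mm high with its hook, behind the holder. Origin under its centre. Bystander.
- vial: Glass vial of brass screws with a cork stopper, 26 mm across, 64 mm high, beyond the fixed jaw's end. Origin under its centre. Bystander.
- barrel: Brass mainspring barrel, toothed disc 64 mm across, 34 mm high with its arbor, behind the holder. Origin under its centre. Bystander.
- key: Brass winding key lying in front of the holder, about 60 mm long, 9 mm thick. Origin under its shank. Bystander.
- driver: Screwdriver with wooden handle lying in front of the holder, 150 mm long. Bystander.
- bezel: Gilt bezel, a flat ring 132 mm across, 9 mm thick, lying to the robot's left. Origin under its centre. Bystander.
- bob: Brass pendulum bob, a lens-shaped disc 90 mm across, 15 mm thick, with a 60 mm steel rod, lying to the robot's right. Origin under the disc's centre. Bystander.
- lens (a point): Centre of the magnifier's round glass, 196 mm above the shelf and 115 mm across its brass rim (11 mm thick), swung in over the loose jaw's side of the bed, so that its rim reaches to about 40 mm to the front (-x) of the holder's origin; the wing screw lies just in front of that, below it. It hangs on a brass arm (lower side 185 mm up) from a post behind the holder and pivots there stiffly. Leave it in place.
Things that resemble listed ones, but are neither listed nor needed, are in the scene too. Leave any blue look-alike of the movement alone.

How it is judged:
On the way, in this order (a step that is already met when the one before it is completed fails the run):
1. the loose jaw is up against the movement while its screw is still slack (value of joint jaw above 0.0735 m and value of joint wing below -0.35 rad), for 0.1 s.
2. the wing screw is tight with the jaw still up against the movement (value of joint jaw above 0.0735 m and value of joint wing above -0.05 rad), for 0.1 s.
At the end, for the whole second after the job is handed in: Wing screw tight (-0.05 rad or more); jaw at 0.0735 m or more, so the movement has at most 1.5 mm of play between the corks; movement upright within 0.1 rad, on the bed between the jaws (4 mm in height, 14 mm front to back, 5 mm along the bed), at rest (all of step 2 and velocity of joint jaw below 0.005 m/s and linear speed of movement below 0.02 m/s and angle between movement's own z axis and vertical below 0.1 rad and z of movement in the frame of holder between 0.042 and 0.05 m and x of movement in the frame of holder between -0.002 and 0.026 m and y of movement in the frame of holder between 0.057 and 0.067 m); the robot touches nothing.
It fails at once if the movement is tipped over by more than 0.3 rad (angle between movement's own z axis and vertical above 0.3 rad).
It fails at once if a bystander is shifted by more than 40 mm (distance of any of weight, vial, barrel, key, driver, bezel, bob from where it was at the start of the episode above 0.04 m).
It fails at once if the magnifier is pushed aside by more than 20 mm (distance of lens from where it was at the start of the episode above 0.02 m).
It also fails if it takes over 40 s, if anything falls off the work surface, if the arm or the gripper's body presses on something with over 40 N, if the wrist force passes 120 N, or if a joint passes its speed limit or range.

## Working session

There is one attempt and no reset: what is moved stays moved. The work goes in short steps, Python scripts to look and compute and a tool call to move; the robot and the scene stay as the last step left them, time stands still between calls to the robot, and variables do not carry over. Pictures are saved under pics/ and viewed, about 8 in all and at most 12, crops included, and the job is handed in when it is done.

Besides the shell and the picture viewer there is one more tool, called after ">>>" as name([rows], argument=value, ...), one row to a line, values as JSON. drive_tool: Moves the arm, as the interface text tells. Its arguments: {"type":"object","properties":{"deltas":{"type":"array","items":{"type":"array"}},"force":{"type":"number"}},"required":["deltas"]}

```bash
ls; mkdir -p pics
python3 - <<'E'
from plant import r
import cv2,numpy as np,pickle
s=r.get_state();print(s)
for n in ("scene","top"):
    d=r.snapshot(n); cv2.imwrite(f"pics/{n}0.png",d["color"][:,:,::-1]); pickle.dump(d,open(f"{n}0.pkl","wb"))
    print(n,d["fov_y"],d["cx"],d["cy"],[k for k in d if k!="color"],np.round(d["extrinsics"],4).tolist())
E
```

```text
pics
{'clock': 0.0, 'q': array([ 1.36277935,  0.68997893, -0.1945144 ,  1.56635633,  0.15729037,
        0.90248915, -0.21510083]), 'qd': array([-0.00048046,  0.00035812, -0.00090739, -0.00091687, -0.00125863,
       -0.00029764, -0.00150116]), 'joint_torque': array([ 2.68635031e-04, -5.27574742e+01, -1.26694858e+00, -1.53436428e+01,
       -5.26441529e-02,  6.60542952e-03,  1.73307062e-04]), 'tool_pos': array([ 0.14947458, -0.60622619,  0.2489099 ]), 'eef_rot': array([-0.70181834, -0.08595419,  0.70206334, -0.08467561]), 'contact_force': array([-0.88039461, -0.30951698,  0.14145354]), 'moment': array([-0.0119287 , -0.01497942, -0.02299557]), 'opening': 1.0025480546487902}
scene 51.61483648831544 324.8095760935734 199.12786108948458 ['fov_y', 'cx', 'cy', 'extrinsics'] [[-0.4433, 0.8964, 0.0002, 0.1899], [-0.6741, -0.3335, 0.659, 0.3502], [0.5908, 0.292, 0.7521, -1.587], [0.0, 0.0, 0.0, 1.0]]
top 44.13240364719546 324.4029031413368 197.17005487919934 ['fov_y', 'cx', 'cy', 'extrinsics'] [[-0.0254, -0.9997, 0.0023, 0.0756], [0.978, -0.0244, 0.2071, -0.6113], [-0.207, 0.0075, 0.9783, -1.4921], [0.0, 0.0, 0.0, 1.0]]
```

View pics/scene0.png

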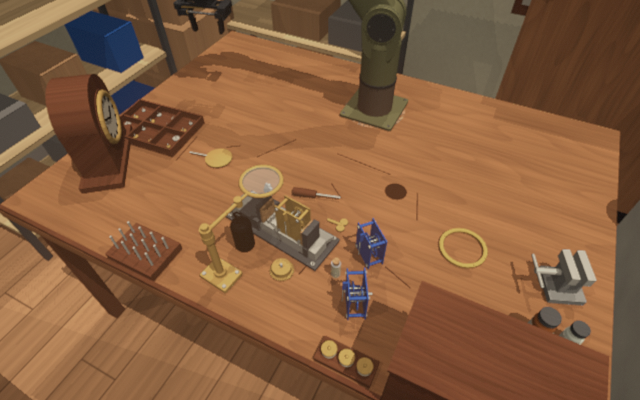

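View pics/top0.png

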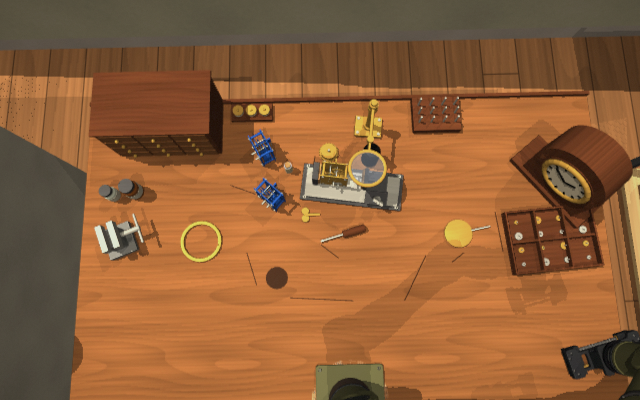

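The holder sits at top pixels (300–405, 160–210), with the lens at (367,168). The movement is at (335,172). In the scene view the holder runs from (230,205) to (335,250). Next I'll enlarge the crops.

Run:
```python
import cv2
a=cv2.imread("pics/top0.png")[150:220,290:415]; b=cv2.imread("pics/scene0.png")[160:275,215:350]
a=cv2.resize(a,None,fx=6,fy=6,interpolation=cv2.INTER_CUBIC);cv2.imwrite("pics/topc.png",a)
b=cv2.resize(b,None,fx=5,fy=5,interpolation=cv2.INTER_CUBIC);cv2.imwrite("pics/scenec.png",b)
```

```text
(no output)
```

View pics/topc.png

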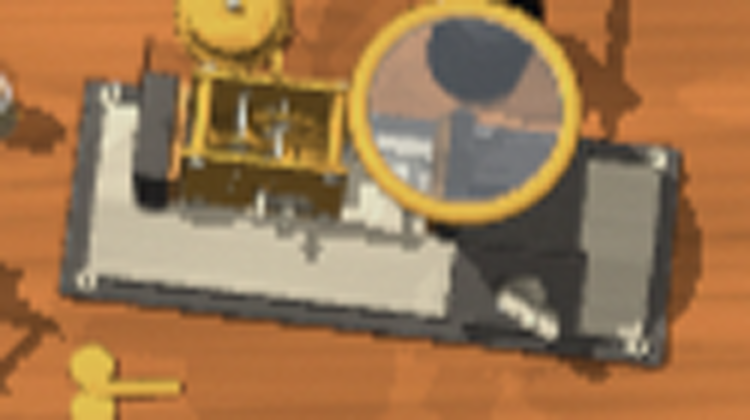

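View pics/scenec.png

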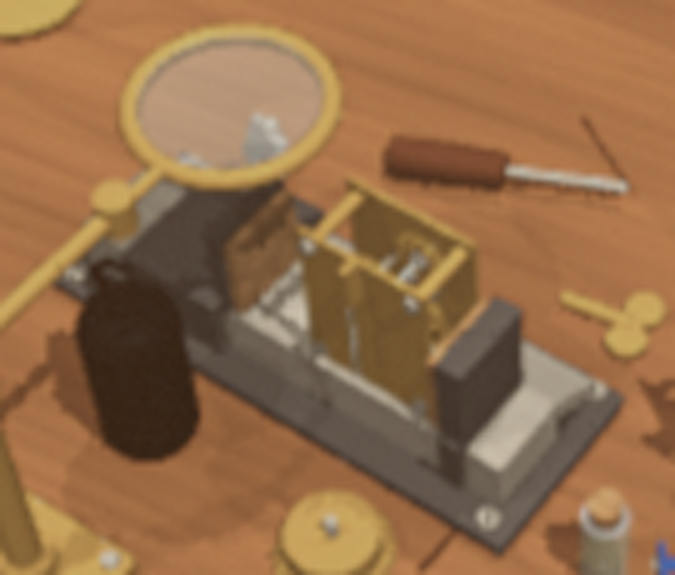

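Crop corners of the base plate, as top-crop pixels: (85,80), (62,295), (660,365), (680,150). The wing's upper edge runs from about (500,297) to (555,328). The saddle's front portion spans x≈458–586. Next I'll fit the pose.

```bash
cat > h.py <<'E'
import numpy as np,pickle,cv2
from scipy.optimize import least_squares
from scipy.spatial.transform import Rotation as R
def proj(d,P):
    P=np.atleast_2d(P);E=d["extrinsics"];c=P@E[:3,:3].T+E[:3,3]
    f=200/np.tan(np.radians(d["fov_y"])/2)
    return np.c_[d["cx"]+f*c[:,0]/-c[:,2],d["cy"]-f*c[:,1]/-c[:,2]]
def ray(d,uv):
    f=200/np.tan(np.radians(d["fov_y"])/2);E=d["extrinsics"]
    v=np.array([(uv[0]-d["cx"])/f,-(uv[1]-d["cy"])/f,-1])
    return -E[:3,:3].T@E[:3,3],E[:3,:3].T@v
def atz(d,uv,z):
    o,v=ray(d,uv);return o+v*(z-o[2])/v[2]
def H(h,P):  # holder->world
    P=np.atleast_2d(P);c,s=np.cos(h[2]),np.sin(h[2])
    return np.c_[h[0]+c*P[:,0]-s*P[:,1],h[1]+s*P[:,0]+c*P[:,1],P[:,2]]
def Hi(h,P):
    P=np.atleast_2d(P)-[h[0],h[1],0];c,s=np.cos(h[2]),np.sin(h[2])
    return np.c_[c*P[:,0]+s*P[:,1],-s*P[:,0]+c*P[:,1],P[:,2]]
E
cat > fit.py <<'E'
from h import *
T=pickle.load(open("top0.pkl","rb"));S=pickle.load(open("scene0.pkl","rb"))
t=lambda x,y:np.array([290+(x+.5)/6-.5,150+(y+.5)/6-.5]); s=lambda x,y:np.array([215+(x+.5)/5-.5,160+(y+.5)/5-.5])
C=np.array([[.061,.165,.012],[-.061,.165,.012],[-.061,-.165,.012],[.061,-.165,.012]])
ob=[t(85,80),t(62,295),t(660,365),t(680,150)]; obs=[(0,s(500,550)),(1,s(622,398))]
def f(h):
    e=(proj(T,H(h,C))-ob).ravel(); W=proj(S,H(h,C))
    return np.r_[e,*[W[i]-p for i,p in obs]]
q=least_squares(f,[.65,0,0]); h=q.x; np.save("h.npy",h); print("holder",h,np.round(q.fun,1))
pr=lambda n,d,uv,z:print(n,np.round(Hi(h,atz(d,uv,z))[0]*1e3,1))
pr("lens T",T,t(465,110),.196);pr("lens S",S,s(231,106),.196)
pr("lens front T",T,t(470,222),.2)
for uv in [(500,297),(555,328),(528,312)]: pr("wing edge T",T,t(*uv),.08)
pr("saddle -y end T",T,t(586,262),.05);pr("saddle +y front T",T,t(460,250),.05)
pr("fixed jaw face top T",T,t(183,75),.11)
for uv in [(185,180),(345,190),(200,75),(348,85)]: pr("mov top T",T,t(*uv),.151)
for uv in [(305,247),(435,298),(475,243),(352,183)]: pr("mov top S",S,s(*uv),.151)
pr("jaw top S",S,s(228,238),.106);pr("jaw top S",S,s(292,195),.106)
pr("wing S",S,s(265,120),.08)
E
python3 fit.py
```

```text
holder [ 0.65914864 -0.02913537 -0.150541  ] [ 0.1 -0.8 -1.1 -0.8  0.1 -0.   0.2 -0.3 -0.3 -0.9  0.6 -1.1]
lens T [ 15.3 -34.4 196. ]
lens S [ 18.  -31.1 196. ]
lens front T [-41.  -42.5 200. ]
wing edge T [-49.5 -69.8  80. ]
wing edge T [-62.3 -99.8  80. ]
wing edge T [-55.6 -85.1  80. ]
saddle -y end T [ -18.3 -115.5   50. ]
saddle +y front T [-20.2 -48.3  50. ]
fixed jaw face top T [ 40.1 107.5 110. ]
mov top T [-25.4  97.9 151. ]
mov top T [-20.5  18.  151. ]
mov top T [ 29.5  97.3 151. ]
mov top T [ 33.6  22.8 151. ]
mov top S [ 42.5  32.8 151. ]
mov top S [ 30.9 107.3 151. ]
mov top S [ -9.5 102.5 151. ]
mov top S [ -5.6  25.2 151. ]
jaw top S [ 34.6 -32.6 106. ]
jaw top S [ -9.2 -24.1 106. ]
wing S [-61.6 -91.2  80. ]
```

```bash
cat > plan.py <<'E'
from h import *
from plant import r
h=np.load("h.npy")
Hrot=R.from_euler("z",h[2])
a=np.array([-.5,0,.866025]);u=np.array([.866025,0,.5]);yh=np.array([0,1.,0])
def wframe(th):  # wing x,y,z in holder axes; th clockwise from head
    x=np.cos(-th)*u+np.sin(-th)*yh; return x,np.cross(a,x),a
def tool(th,mid,phi,out,back,sgn=1):
    """TCP pose: out m beyond wing mid along screw axis, then back m along tool; returns world pos, R"""
    x,y,z=wframe(th); b=np.cos(phi)*z-np.sin(phi)*x
    M=np.c_[-b,sgn*y,np.cross(-b,sgn*y)]
    p=np.array(mid)+out*z+back*b
    return H(h,p)[0],Hrot*R.from_matrix(M)
def rows(p0,R0,p1,R1,n):
    w=(R0.inv()*R1).as_rotvec()/n; out=[];p=p0.copy();Rc=R0
    for i in range(n):
        d=(p1-p)/(n-i); out.append(np.r_[np.degrees(w),Rc.inv().apply(d)*100]); p=p+d;Rc=Rc*R.from_rotvec(w)
    return np.round(out,2)
def cur():
    s=r.get_state();return s["tool_pos"],R.from_quat(s["eef_rot"]),s
E
python3 - <<'E'
from plan import *
p,Rc,s=cur(); print(Rc.as_matrix().round(2).tolist())
for sg in(1,-1):
    pt,Rt=tool(-1.05,[-.049,-.087,.069],np.radians(15),.003,.12,sg)
    print(sg,pt,Rt.as_matrix().round(2).tolist(),np.degrees((Rc.inv()*Rt).as_rotvec()).round(1), (pt-p).round(3))
    if sg: print(rows(p,Rc,pt,Rt,24).tolist())
E
```

```text
[[-0.0, 0.24, -0.97], [0.0, -0.97, -0.24], [-1.0, -0.0, 0.0]]
1 [ 0.52159975 -0.12351485  0.16425313] [[0.62, -0.67, 0.41], [0.13, 0.6, 0.79], [-0.77, -0.43, 0.46]] [131.9  19.4 -46.7] [ 0.372  0.483 -0.085]
[[5.5, 0.81, -1.95, 0.36, -1.58, -1.99], [5.5, 0.81, -1.95, 0.44, -1.75, -1.82], [5.5, 0.81, -1.95, 0.53, -1.9, -1.64], [5.5, 0.81, -1.95, 0.61, -2.03, -1.44], [5.5, 0.81, -1.95, 0.7, -2.13, -1.23], [5.5, 0.81, -1.95, 0.79, -2.22, -1.01], [5.5, 0.81, -1.95, 0.88, -2.28, -0.79], [5.5, 0.81, -1.95, 0.97, -2.31, -0.55], [5.5, 0.81, -1.95, 1.05, -2.32, -0.32], [5.5, 0.81, -1.95, 1.14, -2.3, -0.08], [5.5, 0.81, -1.95, 1.21, -2.25, 0.15], [5.5, 0.81, -1.95, 1.28, -2.19, 0.38], [5.5, 0.81, -1.95, 1.35, -2.09, 0.61], [5.5, 0.81, -1.95, 1.41, -1.98, 0.82], [5.5, 0.81, -1.95, 1.46, -1.84, 1.03], [5.5, 0.81, -1.95, 1.5, -1.68, 1.22], [5.5, 0.81, -1.95, 1.54, -1.51, 1.39], [5.5, 0.81, -1.95, 1.57, -1.31, 1.55], [5.5, 0.81, -1.95, 1.59, -1.1, 1.69], [5.5, 0.81, -1.95, 1.59, -0.88, 1.8], [5.5, 0.81, -1.95, 1.59, -0.65, 1.9], [5.5, 0.81, -1.95, 1.59, -0.41, 1.97], [5.5, 0.81, -1.95, 1.57, -0.16
[... 475 characters left out ...]
-2.16], [-1.65, 1.55, 0.64, 0.64, -1.2, -2.17], [-1.65, 1.55, 0.64, 0.69, -1.14, -2.19], [-1.65, 1.55, 0.64, 0.74, -1.09, -2.2], [-1.65, 1.55, 0.64, 0.78, -1.03, -2.21], [-1.65, 1.55, 0.64, 0.83, -0.98, -2.22], [-1.65, 1.55, 0.64, 0.88, -0.92, -2.22], [-1.65, 1.55, 0.64, 0.93, -0.87, -2.23], [-1.65, 1.55, 0.64, 0.98, -0.82, -2.22], [-1.65, 1.55, 0.64, 1.03, -0.76, -2.22], [-1.65, 1.55, 0.64, 1.09, -0.71, -2.21], [-1.65, 1.55, 0.64, 1.14, -0.66, -2.2], [-1.65, 1.55, 0.64, 1.19, -0.61, -2.19], [-1.65, 1.55, 0.64, 1.24, -0.56, -2.17], [-1.65, 1.55, 0.64, 1.29, -0.51, -2.15], [-1.65, 1.55, 0.64, 1.35, -0.47, -2.13], [-1.65, 1.55, 0.64, 1.4, -0.42, -2.11], [-1.65, 1.55, 0.64, 1.45, -0.38, -2.08]]
```

>>> drive_tool([
  [[-1.65, 1.55, 0.64], [0.36, -1.58, -1.99], 5],
  [[-1.65, 1.55, 0.64], [0.39, -1.53, -2.02], 5],
  [[-1.65, 1.55, 0.64], [0.43, -1.47, -2.05], 5],
  [[-1.65, 1.55, 0.64], [0.47, -1.42, -2.08], 5],
  [[-1.65, 1.55, 0.64], [0.51, -1.36, -2.11], 5],
  [[-1.65, 1.55, 0.64], [0.55, -1.31, -2.13], 5],
  [[-1.65, 1.55, 0.64], [0.6, -1.25, -2.16], 5],
  [[-1.65, 1.55, 0.64], [0.64, -1.2, -2.17], 5],
  [[-1.65, 1.55, 0.64], [0.69, -1.14, -2.19], 5],
  [[-1.65, 1.55, 0.64], [0.74, -1.09, -2.2], 5],
  [[-1.65, 1.55, 0.64], [0.78, -1.03, -2.21], 5],
  [[-1.65, 1.55, 0.64], [0.83, -0.98, -2.22], 5],
])

```text
clock: 1.1
tool_pos: [0.336, -0.3646, 0.2069]
eef_rot: [0.785, 0.17, -0.547, 0.236]
contact_force: [1.2, 0.3, -0.0]
opening: 0.569
```

>>> drive_tool([
  [[-1.65, 1.55, 0.64], [0.88, -0.92, -2.22], 5],
  [[-1.65, 1.55, 0.64], [0.93, -0.87, -2.23], 5],
  [[-1.65, 1.55, 0.64], [0.98, -0.82, -2.22], 5],
  [[-1.65, 1.55, 0.64], [1.03, -0.76, -2.22], 5],
  [[-1.65, 1.55, 0.64], [1.09, -0.71, -2.21], 5],
  [[-1.65, 1.55, 0.64], [1.14, -0.66, -2.2], 5],
  [[-1.65, 1.55, 0.64], [1.19, -0.61, -2.19], 5],
  [[-1.65, 1.55, 0.64], [1.24, -0.56, -2.17], 5],
  [[-1.65, 1.55, 0.64], [1.29, -0.51, -2.15], 5],
  [[-1.65, 1.55, 0.64], [1.35, -0.47, -2.13], 5],
  [[-1.65, 1.55, 0.64], [1.4, -0.42, -2.11], 5],
  [[-1.65, 1.55, 0.64], [1.45, -0.38, -2.08], 5],
])

```text
clock: 2.1
tool_pos: [0.4279, -0.2404, 0.178]
eef_rot: [0.796, 0.238, -0.471, 0.298]
contact_force: [-0.9, 0.8, -2.2]
opening: 0.568
```

>>> drive_tool([
  [[0, 0, 0], [0, 0, 0], 5],
  [[0, 0, 0], [0, 0, 0], 5],
  [[0, 0, 0], [0, 0, 0], 5],
])

```text
clock: 2.35
tool_pos: [0.4279, -0.239, 0.1779]
eef_rot: [0.796, 0.24, -0.47, 0.296]
contact_force: [0.4, -0.2, 0.2]
opening: 0.568
```

Run:
```python
from plan import *
p,Rc,s=cur(); pt,Rt=tool(-1.05,[-.049,-.087,.069],np.radians(15),.003,.12,-1)
print(s["clock"],p,(pt-p).round(4),np.degrees((Rc.inv()*Rt).as_rotvec()).round(2),s["q"].round(2),s["opening"])
d=r.snapshot("wrist"); d["p"]=p;d["R"]=Rc.as_matrix();pickle.dump(d,open("w1.pkl","wb"))
cv2.imwrite("pics/w1.png",d["color"][:,:,::-1]); print(d["tool_from_camera"].round(3).tolist(),d["fov_y"],d["cx"],d["cy"])
```

```text
2.35 [ 0.42787045 -0.23895371  0.17791216] [ 0.0937  0.1154 -0.0137] [-9.3   9.44  8.12] [ 1.21  0.8  -0.96  2.31  1.83  0.31 -2.01] 0.5676136395741888
[[0.001, 0.305, -0.952, -0.136], [1.0, -0.001, 0.001, 0.001], [-0.001, -0.952, -0.305, -0.08], [0.0, 0.0, 0.0, 1.0]] 70.50516938653945 320.1393779223914 202.46701532250074
```

View pics/w1.png

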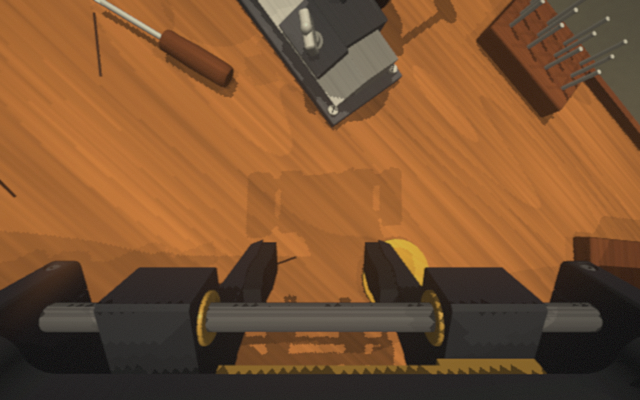

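The wrist picture shows the wing at (310,35), the saddle around it, the driver at upper left and the bob under the right finger. The arm stopped short because it was speed limited, so I'll go on more slowly.

Run:
```python
from plan import *
p,Rc,s=cur(); pt,Rt=tool(-1.05,[-.049,-.087,.069],np.radians(15),.003,.12,-1)
print(rows(p,Rc,pt,Rt,12).tolist())
```

```text
[[-0.77, 0.79, 0.67, 0.55, -0.2, -1.1], [-0.77, 0.79, 0.67, 0.56, -0.19, -1.1], [-0.77, 0.79, 0.67, 0.57, -0.18, -1.09], [-0.77, 0.79, 0.67, 0.59, -0.17, -1.09], [-0.77, 0.79, 0.67, 0.6, -0.16, -1.08], [-0.77, 0.79, 0.67, 0.61, -0.16, -1.07], [-0.77, 0.79, 0.67, 0.63, -0.15, -1.07], [-0.77, 0.79, 0.67, 0.64, -0.14, -1.06], [-0.77, 0.79, 0.67, 0.65, -0.14, -1.05], [-0.77, 0.79, 0.67, 0.66, -0.13, -1.05], [-0.77, 0.79, 0.67, 0.68, -0.12, -1.04], [-0.77, 0.79, 0.67, 0.69, -0.12, -1.03]]
```

>>> drive_tool([
  [[-0.8, 0.8, 0.7], [0.55, -0.2, -1.1], 5],
  [[-0.8, 0.8, 0.7], [0.56, -0.19, -1.1], 5],
  [[-0.8, 0.8, 0.7], [0.57, -0.18, -1.09], 5],
  [[-0.8, 0.8, 0.7], [0.59, -0.17, -1.09], 5],
  [[-0.8, 0.8, 0.7], [0.6, -0.16, -1.08], 5],
  [[-0.8, 0.8, 0.7], [0.61, -0.16, -1.07], 5],
  [[-0.8, 0.8, 0.7], [0.63, -0.15, -1.07], 5],
  [[-0.8, 0.8, 0.7], [0.64, -0.14, -1.06], 5],
  [[-0.8, 0.8, 0.7], [0.65, -0.14, -1.05], 5],
  [[-0.8, 0.8, 0.7], [0.66, -0.13, -1.05], 5],
  [[-0.8, 0.8, 0.7], [0.68, -0.12, -1.04], 5],
  [[-0.8, 0.8, 0.7], [0.69, -0.12, -1.03], 5],
])

```text
clock: 3.4
tool_pos: [0.5217, -0.1233, 0.1642]
eef_rot: [0.82, 0.243, -0.358, 0.376]
contact_force: [-0.3, 1.6, -0.2]
opening: 0.565
```

>>> drive_tool([
  [[0, 0, 0], [0, 0, 0], 5],
  [[0, 0, 0], [0, 0, 0], 5],
])

```text
clock: 3.57
tool_pos: [0.5214, -0.1229, 0.1641]
eef_rot: [0.82, 0.244, -0.358, 0.375]
contact_force: [0.3, 0.4, -0.6]
opening: 0.568
```

```bash
cat > look.py <<'E'
import sys
from plan import *
n=sys.argv[1]
p,Rc,s=cur(); pt,Rt=tool(-1.05,[-.049,-.087,.069],np.radians(15),.003,.12,-1)
print(s["clock"],p,(pt-p).round(4),np.degrees((Rc.inv()*Rt).as_rotvec()).round(2),s["q"].round(2),s["opening"])
d=r.snapshot("wrist"); d["p"]=p;d["R"]=Rc.as_matrix();pickle.dump(d,open(n+".pkl","wb"))
cv2.imwrite(f"pics/{n}.png",d["color"][:,:,::-1])
E
python3 look.py w2
```

```text
3.5667 [ 0.52138846 -0.12286061  0.16411442] [ 0.0002 -0.0007  0.0001] [ 0.42 -0.1  -0.24] [ 1.02  1.09 -1.28  2.43  2.28  0.87 -2.42] 0.5681994278268427
```

View pics/w2.png

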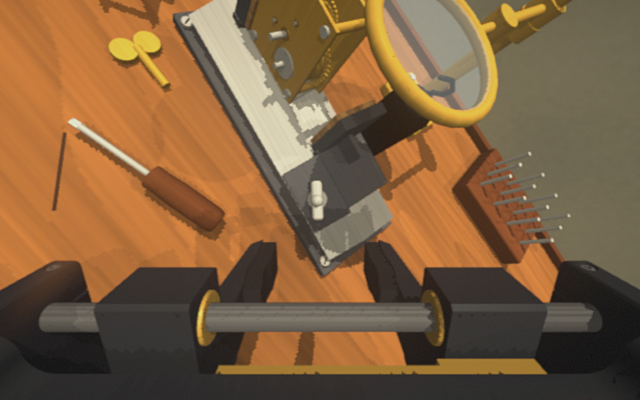

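The wing stands upright in the wrist image, from (317,182) to (317,218), so the assumed angle is about right. It lies nearly on the tool's centre plane. I'll compare that with the prediction and plan around the joint limits.

```bash
cat >> h.py <<'E'
def wproj(d,P):  # world->wrist pixels
    A=d["tool_from_camera"];t=(np.atleast_2d(P)-d["p"])@d["R"];c=(t-A[:3,3])@A[:3,:3]
    f=200/np.tan(np.radians(d["fov_y"])/2)
    return np.c_[d["cx"]+f*c[:,0]/-c[:,2],d["cy"]-f*c[:,1]/-c[:,2]]
E
python3 - <<'E'
from plan import *
d=pickle.load(open("w2.pkl","rb"))
def edge(m,th):
    x,y,z=wframe(th);m=np.array(m);return [m+.0135*z+.018*x,m+.0135*z-.018*x,m]
print(wproj(d,H(h,edge([-.049,-.087,.069],-1.05))).round(1).tolist())
print("base corners",wproj(d,H(h,[[-.061,-.165,.012],[-.061,.165,.012],[.061,-.165,.012]])).round(1).tolist())
c=d["color"][150:290,240:400,::-1];cv2.imwrite("pics/w2c.png",cv2.resize(c,None,fx=5,fy=5,interpolation=cv2.INTER_CUBIC)[:600])
E
```

```text
[[319.9, 182.1], [319.6, 221.6], [319.7, 201.3]]
base corners [[323.6, 277.0], [172.7, 13.2], [391.9, 224.3]]
```

View pics/w2c.png

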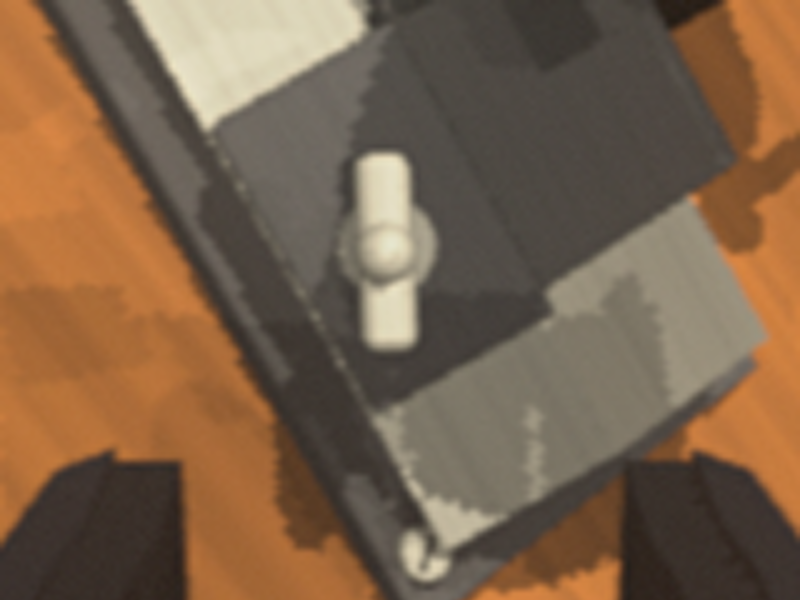

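>>> drive_tool([
  [[7, 0, 0], [0, 0, 0], 5],
  [[7, 0, 0], [0, 0, 0], 5],
  [[0, 0, 0], [0, 0, 0], 5],
])

```text
clock: 3.87
tool_pos: [0.5213, -0.1237, 0.1644]
eef_rot: [0.86, 0.197, -0.385, 0.27]
contact_force: [-0.4, 0.3, -0.4]
opening: 0.568
```

```bash
python3 -c "
from plan import *
p,Rc,s=cur();print(p,s['q'].round(3))"
```

```text
[ 0.52128977 -0.12366847  0.1643548 ] [ 1.039  1.133 -1.348  2.428  2.227  0.919 -2.6  ]
```

The measured wing edge runs (316.6,180.4)–(318.2,220) and the prediction was (320,182)–(320,222), so they agree within about 2 mm. A turn about +x lowers q7, which is near its limit, so I'll make the half turn the other way.

>>> drive_tool([
  [[-7, 0, 0], [0, 0, 0], 5],
  [[-7, 0, 0], [0, 0, 0], 5],
  [[-7, 0, 0], [0, 0, 0], 5],
  [[-7, 0, 0], [0, 0, 0], 5],
  [[-7, 0, 0], [0, 0, 0], 5],
  [[-7, 0, 0], [0, 0, 0], 5],
  [[-7, 0, 0], [0, 0, 0], 5],
  [[-7, 0, 0], [0, 0, 0], 5],
  [[-7, 0, 0], [0, 0, 0], 5],
  [[-7, 0, 0], [0, 0, 0], 5],
  [[-7, 0, 0], [0, 0, 0], 5],
  [[-7, 0, 0], [0, 0, 0], 5],
])

```text
clock: 4.87
tool_pos: [0.5215, -0.1235, 0.1649]
eef_rot: [0.453, 0.405, -0.151, 0.78]
contact_force: [-0.0, 1.5, -0.2]
opening: 0.569
```

>>> drive_tool([
  [[-7, 0, 0], [0, 0, 0], 5],
  [[-7, 0, 0], [0, 0, 0], 5],
  [[-7, 0, 0], [0, 0, 0], 5],
  [[-7, 0, 0], [0, 0, 0], 5],
  [[-7, 0, 0], [0, 0, 0], 5],
  [[-7, 0, 0], [0, 0, 0], 5],
  [[-7, 0, 0], [0, 0, 0], 5],
  [[-7, 0, 0], [0, 0, 0], 5],
  [[-7, 0, 0], [0, 0, 0], 5],
  [[-7, 0, 0], [0, 0, 0], 5],
  [[-7, 0, 0], [0, 0, 0], 5],
  [[-7, 0, 0], [0, 0, 0], 5],
])

```text
clock: 5.87
tool_pos: [0.5215, -0.1236, 0.1651]
eef_rot: [-0.185, 0.402, 0.158, 0.883]
contact_force: [-0.0, -0.5, 0.4]
opening: 0.57
```

>>> drive_tool([
  [[-7, 0, 0], [0, 0, 0], 4],
  [[-7, 0, 0], [0, 0, 0], 4],
  [[-7, 0, 0], [0, 0, 0], 4],
  [[-5, 0, 0], [0, 0, 0], 4],
  [[0, 0, 0], [0, 0, 0], 4],
])

```text
clock: 6.28
tool_pos: [0.5217, -0.1234, 0.1652]
eef_rot: [-0.378, 0.356, 0.244, 0.819]
contact_force: [0.0, 0.4, 0.7]
opening: 0.454
```

Run:
```python
from plan import *
p,Rc,s=cur();print(s["clock"],p,s['q'].round(3))
mid=[-.049,-.087,.069]
pt,Rt=tool(-1.05,mid,np.radians(15),.003,.12,1)
print((pt-p).round(4),np.degrees((Rc.inv()*Rt).as_rotvec()).round(2))
```

```text
6.2833 [ 0.52171617 -0.12339219  0.16519197] [ 0.583  0.784 -0.393  2.45   3.288  0.657 -0.359]
[-0.0001 -0.0001 -0.0009] [0.72 0.13 0.38]
```

```bash
python3 look.py w3
python3 - <<'E'
from plan import *
d=pickle.load(open("w3.pkl","rb"))
def edge(m,th):
    x,y,z=wframe(th);m=np.array(m);return [m+.0135*z+.018*x,m+.0135*z-.018*x,m]
uv=wproj(d,H(h,edge([-.049,-.087,.069],-1.05)));print(uv.round(1).tolist())
x,y=np.clip(uv[2].astype(int)-[80,60],0,[480,280]);print(x,y)
c=d["color"][y:y+120,x:x+160,::-1];cv2.imwrite("pics/w3c.png",cv2.resize(c,None,fx=5,fy=5,interpolation=cv2.INTER_CUBIC))
E
```

```text
6.2833 [ 0.52171617 -0.12339219  0.16519197] [-0.0001 -0.0001 -0.0009] [-179.28   -0.6     0.21] [ 0.58  0.78 -0.39  2.45  3.29  0.66 -0.36] 0.45374378672159155
[[321.5, 219.9], [322.1, 186.9], [321.8, 196.2]]
241 136
```

View pics/w3c.png

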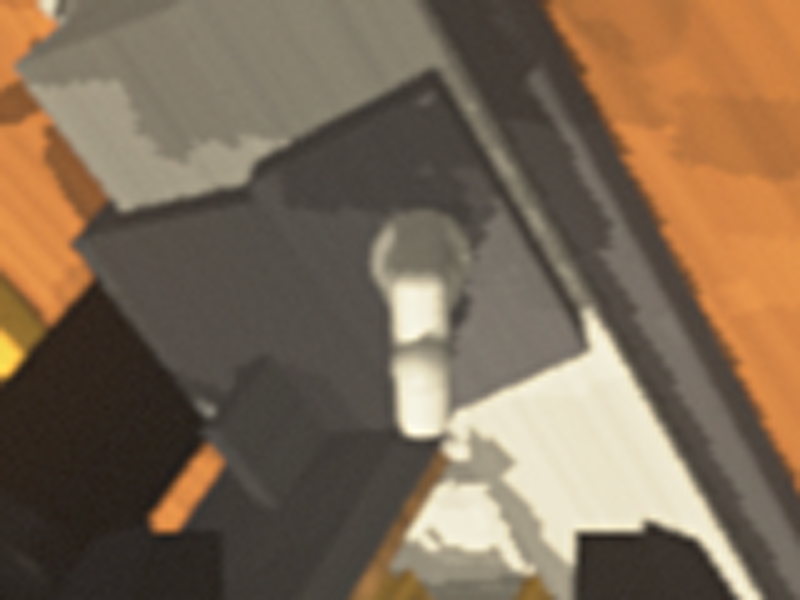

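The wing edge is at crop (418,278)–(420,435), which is pixels (324.2,191)–(324.6,222.5). I'll solve for the middle and angle of the wing from both wrist views.

Run:
```python
from plan import *
d2=pickle.load(open("w2.pkl","rb"));d3=pickle.load(open("w3.pkl","rb"))
def edge(m,th):
    x,y,z=wframe(th);return [m+.0135*z+.018*x,m+.0135*z-.018*x]
def f(v):
    P=H(h,edge(v[:3],v[3]))
    return np.r_[(wproj(d2,P)-[[316.8,180.4],[318.2,220]]).ravel(),(wproj(d3,P)-[[324.6,222.5],[324.2,190]]).ravel()]
q=least_squares(f,[-.049,-.087,.069,-1.05],x_scale=[.01,.01,.01,.1]);print(q.x.round(4),q.fun.round(1)); np.save("mid.npy",q.x)
p,Rc,s=cur()
v=q.x
p1,R1=tool(v[3],v[:3],np.radians(15),.003,.0,1)
print((p1-p).round(4),"tool",Rc.inv().apply(p1-p).round(4),np.degrees((Rc.inv()*R1).as_rotvec()).round(2))
```

```text
[-0.0511 -0.0845  0.0704 -1.0856] [-0.1 -0.2 -0.3  0.1 -0.1  0.2 -0.3 -0.2]
[ 0.0727  0.0185 -0.0921] tool [0.1187 0.0033 0.0012] [-1.52  0.14  0.9 ]
```

>>> drive_tool([
  [[-0.75, 0, 0.45], [0.8, 0.17, 0.06], 3.2],
  [[-0.75, 0, 0.45], [1.2, 0.16, 0.06], 3.2],
  [[0, 0, 0], [1.2, 0, 0], 3.2],
  [[0, 0, 0], [1.2, 0, 0], 3.2],
  [[0, 0, 0], [1.2, 0, 0], 3.2],
  [[0, 0, 0], [1.2, 0, 0], 3.2],
  [[0, 0, 0], [1.2, 0, 0], 3.2],
  [[0, 0, 0], [1.2, 0, 0], 3.2],
  [[0, 0, 0], [1.2, 0, 0], 3.2],
  [[0, 0, 0], [0.8, 0, 0], 3.2],
  [[0, 0, 0], [0.5, 0, 0], 3.2],
  [[0, 0, 0], [0, 0, 0], 3.2],
])

```text
clock: 7.33
tool_pos: [0.5929, -0.1026, 0.0724]
eef_rot: [-0.383, 0.356, 0.255, 0.813]
contact_force: [0.2, 0.4, 1.2]
opening: 0.363
```

```bash
python3 look.py w4
python3 - <<'E'
from plan import *
p,Rc,s=cur();v=np.load("mid.npy")
p1,R1=tool(v[3],v[:3],np.radians(15),.003,.0,1)
print("tool",Rc.inv().apply(p1-p).round(4),np.degrees((Rc.inv()*R1).as_rotvec()).round(2),s["contact_force"])
E
```

```text
7.3333 [ 0.59287845 -0.1026297   0.07236704] [-0.0713 -0.0209  0.0919] [-178.11    0.94    0.39] [ 0.46  1.   -0.35  2.28  3.24  0.7  -0.31] 0.3627956478079998
tool [ 0.0008 -0.0027 -0.0007] [-0.09  0.24 -0.08] [-0.13723124  0.31482844 -0.45622642]
```

View pics/w4.png

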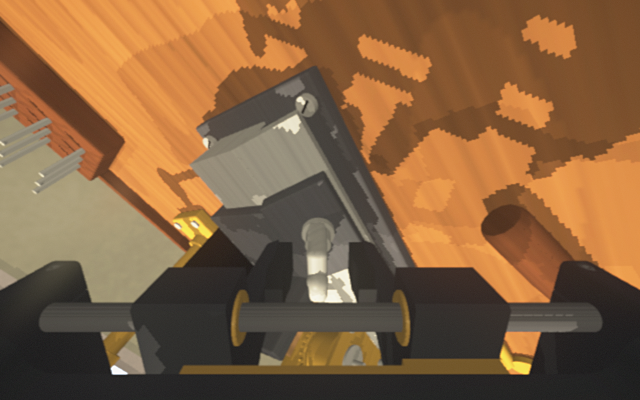

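The wing (columns 306–328) stands between the open fingers (290–350), so I'll correct slightly and close.

>>> drive_tool([
  [[0, 0, 0], [0, -0.2, 0], 3.2],
  [[0, 0, 0], [0, 0, 0], 0.4],
  [[0, 0, 0], [0, 0, 0], 0.4],
  [[0, 0, 0], [0, 0, 0], 0.4],
  [[0, 0, 0], [0, 0, 0], 0.4],
  [[0, 0, 0], [0, 0, 0], 0.4],
  [[0, 0, 0], [0, 0, 0], 0.4],
  [[0, 0, 0], [0, 0, 0], 0.4],
], force=30)

```text
clock: 8.05
tool_pos: [0.5931, -0.1039, 0.074]
eef_rot: [-0.383, 0.356, 0.255, 0.813]
contact_force: [-3.6, 0.9, 2.1]
opening: 0.111
```

Run:
```python
from plan import *
p,Rc,s=cur();v=np.load("mid.npy")
print(s["opening"]*88.1,s["contact_force"],s["moment"],p)
print("TCP in holder",Hi(h,p).round(4))
dy=Hrot.apply([0,1,0]);print("per cm of +y holder: tool",Rc.inv().apply(dy).round(4))
```

```text
9.746702475199434 [-3.58015206  0.87233372  2.12616796] [-0.02716021  0.61741444  0.16770996] [ 0.59314207 -0.10387883  0.07402531]
TCP in holder [[-0.0541 -0.0838  0.074 ]]
per cm of +y holder: tool [0.2333 0.4671 0.8529]
```

The wing is gripped, with the opening at 9.7 mm. Before sliding I'll check the gripper body's clearance to the lens, movement and jaw.

```bash
cat > clr.py <<'E'
from plan import *
g=np.stack(np.meshgrid(np.linspace(-.25,-.053,40),np.linspace(-.0935,.0935,60),np.linspace(-.0375,.0375,26),indexing="ij"),-1).reshape(-1,3)
def box(P,lo,hi): return np.linalg.norm(np.maximum(np.maximum(np.array(lo)-P,P-np.array(hi)),0),axis=1).min()*1e3
def clr(th,mid,phi,sg=1,out=.003,L=np.array([.017,-.033,.196])):
    p,Rt=tool(th,mid,phi,out,0,sg); P=Hi(h,p+Rt.apply(g))
    rad=np.maximum(np.hypot(*(P-L)[:,:2].T)-.0575,0);dz=np.maximum(abs(P[:,2]-.196)-.0055,0)
    jy=mid[1]+.058
    return np.round([np.hypot(rad,dz).min()*1e3,box(P,[-.011,.02,.046],[.035,.104,.151]),box(P,[-.014,jy-.014,.05],[.038,jy,.112])],0)
E
python3 - <<'E'
from clr import *
v=np.load("mid.npy");m=v[:3]
for th in(-1.09,-.8,-.6,-.45,0.1):
  for ph in(0,15,25):
    print(th,ph,[clr(th,[m[0],y,m[2]],np.radians(ph)).tolist() for y in(m[1],-.06,-.037)])
E
```

```text
-1.09 0 [[7.0, 88.0, 46.0], [0.0, 67.0, 46.0], [0.0, 48.0, 46.0]]
-1.09 15 [[26.0, 105.0, 62.0], [6.0, 84.0, 62.0], [0.0, 64.0, 62.0]]
-1.09 25 [[36.0, 116.0, 72.0], [18.0, 95.0, 72.0], [4.0, 76.0, 72.0]]
-0.8 0 [[29.0, 86.0, 49.0], [11.0, 69.0, 49.0], [0.0, 54.0, 49.0]]
-0.8 15 [[48.0, 102.0, 65.0], [31.0, 86.0, 65.0], [15.0, 71.0, 65.0]]
-0.8 25 [[58.0, 114.0, 75.0], [41.0, 97.0, 75.0], [27.0, 82.0, 75.0]]
-0.6 0 [[37.0, 78.0, 50.0], [24.0, 66.0, 50.0], [11.0, 54.0, 50.0]]
-0.6 15 [[58.0, 95.0, 65.0], [44.0, 82.0, 65.0], [32.0, 71.0, 65.0]]
-0.6 25 [[68.0, 106.0, 75.0], [55.0, 94.0, 75.0], [43.0, 82.0, 75.0]]
-0.45 0 [[41.0, 70.0, 48.0], [30.0, 60.0, 48.0], [20.0, 52.0, 48.0]]
-0.45 15 [[62.0, 87.0, 64.0], [52.0, 77.0, 64.0], [42.0, 69.0, 64.0]]
-0.45 25 [[72.0, 98.0, 74.0], [62.0, 88.0, 74.0], [53.0, 80.0, 74.0]]
0.1 0 [[26.0, 32.0, 40.0], [28.0, 28.0, 40.0], [31.0, 28.0, 40.0]]
0.1 15 [[49.0, 47.0, 52.0], [51.0, 45.0, 52.0], [53.0, 45.0, 52.0]]
0.1 25 [[60.0, 57.0, 61.0], [63.0, 55.0, 61.0], [65.0, 55.0, 61.0]]
```

```bash
cat >> plan.py <<'E'
def turnrow(p,Rc,pivot_h,deg):
    """one row turning the wing clockwise by deg about the screw axis through pivot (holder frame)"""
    ax=Hrot.apply(-a); rv=Rc.inv().apply(ax)*deg; c=H(h,pivot_h)[0]
    d=c+R.from_rotvec(ax*np.radians(deg)).apply(p-c)-p
    return rv.round(2),(Rc.inv().apply(d)*100).round(3)
E
python3 - <<'E'
from plan import *
p,Rc,s=cur();v=np.load("mid.npy")
print("TCP off axis: wing frame",[float(np.dot(Hi(h,p)[0]-v[:3],e).round(4)) for e in wframe(v[3])])
print(turnrow(p,Rc,v[:3],5),turnrow(p,Rc,v[:3],6))
E
```

```text
TCP off axis: wing frame [0.0003, 0.001, 0.0046]
(array([ 4.82, -0.01, -1.31]), array([ 0.002, -0.003,  0.008])) (array([ 5.79, -0.01, -1.58]), array([ 0.003, -0.004,  0.01 ]))
```

>>> drive_tool([
  [[4.8, 0, -1.3], [0, 0, 0], 0.4],
  [[4.8, 0, -1.3], [0, 0, 0], 0.4],
  [[4.8, 0, -1.3], [0, 0, 0], 0.4],
  [[4.8, 0, -1.3], [0, 0, 0], 0.4],
  [[4.8, 0, -1.3], [0, 0, 0], 0.4],
  [[0, 0, 0], [0, 0, 0], 0.4],
  [[0, 0, 0], [0, 0, 0], 0.4],
])

```text
clock: 8.63
tool_pos: [0.5934, -0.104, 0.0741]
eef_rot: [-0.225, 0.379, 0.129, 0.888]
contact_force: [-4.3, 0.5, 3.6]
opening: 0.114
```

```bash
cat > st.py <<'E'
from plan import *
p,Rc,s=cur()
M=(Hrot.inv()*Rc).as_matrix(); y=M[:,1]; th=-np.arctan2(-y@u,y@yh)
print("clk",s["clock"],"TCP_h",Hi(h,p).round(4)[0],"theta",th.round(3),"open",round(s["opening"]*88.1,1),"F_h",Hrot.inv().apply(s["contact_force"]).round(1),"M",s["moment"].round(2),"q",s["q"].round(2))
print("+y holder in tool",Rc.inv().apply(Hrot.apply(yh)).round(4))
E
python3 st.py
```

```text
clk 8.6333 TCP_h [-0.0538 -0.0839  0.0741] theta -0.65 open 10.0 F_h [-4.3 -0.1  3.6] M [0.1  0.5  0.01] q [ 0.48  1.05 -0.46  2.35  3.04  0.92 -0.55]
+y holder in tool [0.1603 0.7958 0.5839]
```

>>> drive_tool([
  [[0, 0, 0], [0.064, 0.318, 0.234], 0.4],
  [[0, 0, 0], [0.064, 0.318, 0.234], 0.4],
  [[0, 0, 0], [0.064, 0.318, 0.234], 0.4],
  [[0, 0, 0], [0.064, 0.318, 0.234], 0.4],
  [[0, 0, 0], [0.064, 0.318, 0.234], 0.4],
  [[0, 0, 0], [0.064, 0.318, 0.234], 0.4],
  [[0, 0, 0], [0.064, 0.318, 0.234], 0.4],
  [[0, 0, 0], [0.064, 0.318, 0.234], 0.4],
  [[0, 0, 0], [0.064, 0.318, 0.234], 0.4],
  [[0, 0, 0], [0.064, 0.318, 0.234], 0.4],
  [[0, 0, 0], [0, 0, 0], 0.4],
  [[0, 0, 0], [0, 0, 0], 0.4],
])

```text
clock: 9.63
tool_pos: [0.5991, -0.0651, 0.0742]
eef_rot: [-0.225, 0.38, 0.129, 0.888]
contact_force: [-6.0, -1.2, 4.7]
opening: 0.111
```

```bash
python3 st.py
```

```text
clk 9.6333 TCP_h [-0.054  -0.0446  0.0742] theta -0.651 open 9.8 F_h [-5.8 -2.   4.7] M [-0.02  0.55 -0.1 ] q [ 0.38  1.06 -0.47  2.36  2.96  0.97 -0.57]
+y holder in tool [0.159  0.7956 0.5846]
```

>>> drive_tool([
  [[0, 0, 0], [0.032, 0.159, 0.117], 0.4],
  [[0, 0, 0], [0.032, 0.159, 0.117], 0.4],
  [[0, 0, 0], [0, 0, 0], 0.4],
  [[0, 0, 0], [0, 0, 0], 0.4],
])

```text
clock: 9.97
tool_pos: [0.5996, -0.0618, 0.0741]
eef_rot: [-0.225, 0.38, 0.128, 0.888]
contact_force: [-6.3, -1.8, 6.7]
opening: 0.116
```

```bash
python3 st.py
```

```text
clk 9.9667 TCP_h [-0.054  -0.0412  0.0741] theta -0.65 open 10.2 F_h [-5.9 -2.7  6.7] M [-0.2   0.51 -0.3 ] q [ 0.37  1.06 -0.47  2.37  2.95  0.98 -0.57]
+y holder in tool [0.1578 0.796  0.5844]
```

>>> drive_tool([
  [[0, 0, 0], [0.016, 0.08, 0.058], 0.4],
  [[0, 0, 0], [0.016, 0.08, 0.058], 0.4],
  [[0, 0, 0], [0, 0, 0], 0.4],
  [[0, 0, 0], [0, 0, 0], 0.4],
])

```text
clock: 10.3
tool_pos: [0.5998, -0.0602, 0.0741]
eef_rot: [-0.225, 0.38, 0.128, 0.888]
contact_force: [-6.1, -2.5, 6.3]
opening: 0.106
```

```bash
python3 st.py
```

```text
clk 10.3 TCP_h [-0.054  -0.0396  0.0741] theta -0.65 open 9.3 F_h [-5.7 -3.4  6.3] M [-0.27  0.51 -0.35] q [ 0.37  1.06 -0.47  2.37  2.95  0.98 -0.57]
+y holder in tool [0.1572 0.7962 0.5843]
```

>>> drive_tool([
  [[0, 0, 0], [0.016, 0.08, 0.058], 0.4],
  [[0, 0, 0], [0.016, 0.08, 0.058], 0.4],
  [[0, 0, 0], [0, 0, 0], 0.4],
  [[0, 0, 0], [0, 0, 0], 0.4],
])

```text
clock: 10.63
tool_pos: [0.6, -0.0593, 0.0741]
eef_rot: [-0.225, 0.381, 0.127, 0.888]
contact_force: [-6.6, -4.3, 8.0]
opening: 0.109
```

```bash
python3 st.py
```

```text
clk 10.6333 TCP_h [-0.054  -0.0387  0.0741] theta -0.649 open 9.6 F_h [-5.9 -5.2  8. ] M [-0.49  0.52 -0.62] q [ 0.37  1.06 -0.47  2.37  2.94  0.98 -0.58]
+y holder in tool [0.155  0.7967 0.5841]
```

>>> drive_tool([
  [[0, 0, 0], [0.016, 0.08, 0.058], 0.4],
  [[0, 0, 0], [0.016, 0.08, 0.058], 0.4],
  [[0, 0, 0], [0, 0, 0], 0.4],
  [[0, 0, 0], [0, 0, 0], 0.4],
])

```text
clock: 10.97
tool_pos: [0.6001, -0.0584, 0.0741]
eef_rot: [-0.226, 0.381, 0.126, 0.888]
contact_force: [-7.9, -6.6, 9.0]
opening: 0.111
```

```bash
python3 st.py
```

```text
clk 10.9667 TCP_h [-0.054  -0.0378  0.0741] theta -0.648 open 9.8 F_h [-6.9 -7.7  9. ] M [-0.72  0.48 -0.78] q [ 0.36  1.06 -0.47  2.37  2.94  0.98 -0.58]
+y holder in tool [0.153  0.7971 0.5841]
```

>>> drive_tool([
  [[0, 0, 0], [0.016, 0.08, 0.058], 0.4],
  [[0, 0, 0], [0.016, 0.08, 0.058], 0.4],
  [[0, 0, 0], [0.016, 0.08, 0.058], 0.4],
  [[0, 0, 0], [0, 0, 0], 0.4],
  [[0, 0, 0], [0, 0, 0], 0.4],
])

```text
clock: 11.38
tool_pos: [0.6002, -0.0574, 0.0741]
eef_rot: [-0.226, 0.381, 0.124, 0.888]
contact_force: [-11.2, -9.2, 11.0]
opening: 0.113
```

```bash
python3 st.py
```

```text
clk 11.3833 TCP_h [-0.054  -0.0367  0.0741] theta -0.647 open 10.0 F_h [ -9.7 -10.7  11. ] M [-1.2   0.41 -1.22] q [ 0.36  1.06 -0.47  2.37  2.93  0.99 -0.58]
+y holder in tool [0.1493 0.798  0.5838]
```

>>> drive_tool([
  [[0, 0, 0], [0.016, 0.08, 0.058], 0.4],
  [[0, 0, 0], [0.016, 0.08, 0.058], 0.4],
  [[0, 0, 0], [0, 0, 0], 0.4],
  [[0, 0, 0], [0, 0, 0], 0.4],
])

```text
clock: 11.72
tool_pos: [0.6002, -0.0573, 0.0741]
eef_rot: [-0.227, 0.382, 0.123, 0.888]
contact_force: [-11.9, -12.7, 13.7]
opening: 0.108
```

```bash
python3 st.py
```

```text
clk 11.7167 TCP_h [-0.054  -0.0367  0.0741] theta -0.645 open 9.6 F_h [ -9.9 -14.3  13.7] M [-1.63  0.42 -1.55] q [ 0.35  1.06 -0.47  2.37  2.92  0.99 -0.58]
+y holder in tool [0.1457 0.7989 0.5835]
```

The jaw has stalled at 14 N (about 4 N drag plus 10 N squeeze), 2 mm past first contact, which matches the stated cork stiffness. Next I'll turn the screw.

Run:
```python
from plan import *
p,Rc,s=cur();print(Rc.inv().apply(Hrot.apply(-a)).round(3)*5)
```

```text
[ 4.835  0.045 -1.27 ]
```

>>> drive_tool([
  [[4.8, 0, -1.3], [0, 0, 0], 0.4],
  [[4.8, 0, -1.3], [0, 0, 0], 0.4],
  [[4.8, 0, -1.3], [0, 0, 0], 0.4],
  [[4.8, 0, -1.3], [0, 0, 0], 0.4],
  [[4.8, 0, -1.3], [0, 0, 0], 0.4],
  [[4.8, 0, -1.3], [0, 0, 0], 0.4],
  [[4.8, 0, -1.3], [0, 0, 0], 0.4],
  [[4.8, 0, -1.3], [0, 0, 0], 0.4],
  [[0, 0, 0], [0, 0, 0], 0.4],
], force=45)

```text
clock: 12.47
tool_pos: [0.6003, -0.0578, 0.0742]
eef_rot: [0.045, 0.379, -0.091, 0.92]
contact_force: [-11.3, -13.2, 11.8]
opening: 0.108
```

```bash
python3 st.py
```

```text
clk 12.4667 TCP_h [-0.0539 -0.0371  0.0742] theta 0.052 open 9.6 F_h [ -9.2 -14.8  11.8] M [-1.89  0.36 -2.1 ] q [ 0.33  1.14 -0.68  2.39  2.58  1.28 -1.06]
+y holder in tool [-0.0279  0.9985 -0.0464]
```

>>> drive_tool([
  [[2.9, 0, -0.8], [0, 0, 0], 0.4],
  [[2.9, 0, -0.8], [0, 0, 0], 0.4],
  [[0, 0, 0], [0, 0, 0], 0.4],
  [[0, 0, 0], [0, 0, 0], 0.4],
])

```text
clock: 12.8
tool_pos: [0.6003, -0.0579, 0.0742]
eef_rot: [0.084, 0.375, -0.122, 0.915]
contact_force: [-9.7, -12.0, 10.2]
opening: 0.111
```

```bash
python3 st.py
python3 - <<'E'
from plan import *
p,Rc,s=cur();print("axis torque",s["moment"]@Hrot.apply(-a))
E
```

```text
clk 12.8 TCP_h [-0.0539 -0.0372  0.0742] theta 0.153 open 9.8 F_h [ -7.8 -13.3  10.2] M [-1.79  0.43 -2.04] q [ 0.32  1.15 -0.71  2.39  2.53  1.31 -1.13]
+y holder in tool [-0.0547  0.9881 -0.1434]
axis torque 0.8484553573570748
```

>>> drive_tool([
  [[0, 0, 0], [0, -0.2, 0.03], 0.4],
  [[0, 0, 0], [0, -0.2, 0.03], 0.4],
  [[0, 0, 0], [0, 0, 0], 0.4],
  [[0, 0, 0], [0, 0, 0], 0.4],
])

```text
clock: 13.13
tool_pos: [0.6002, -0.0581, 0.0742]
eef_rot: [0.086, 0.375, -0.118, 0.915]
contact_force: [-5.7, -6.3, 7.0]
opening: 0.107
```

```bash
python3 st.py
```

```text
clk 13.1333 TCP_h [-0.0539 -0.0375  0.0742] theta 0.151 open 9.4 F_h [-4.7 -7.1  7. ] M [-0.85  0.52 -1.11] q [ 0.33  1.15 -0.71  2.39  2.54  1.3  -1.13]
+y holder in tool [-0.0465  0.9886 -0.1434]
```

The jaw holds with only 0.3 mm of elastic give. I'll unload the rest, release and look.

>>> drive_tool([
  [[0, 0, 0], [0, -0.2, 0.03], 0.4],
  [[0, 0, 0], [0, -0.2, 0.03], 0.4],
  [[0, 0, 0], [0, 0, 0], 0.4],
  [[0, 0, 0], [0, 0, 0], 3.4],
  [[0, 0, 0], [0, 0, 0], 3.4],
  [[0, 0, 0], [0, 0, 0], 3.4],
  [[0, 0, 0], [0, 0, 0], 3.4],
  [[0, 0, 0], [0, 0, 0], 3.4],
])

```text
clock: 13.8
tool_pos: [0.6009, -0.0575, 0.0742]
eef_rot: [0.088, 0.375, -0.114, 0.916]
contact_force: [0.3, -0.6, 0.5]
opening: 0.384
```

>>> drive_tool([
  [[0, 0, 0], [-0.6, 0, 0], 3.4],
  [[0, 0, 0], [-1, 0, 0], 3.4],
  [[0, 0, 0], [-1.2, 0, 0], 3.4],
  [[0, 0, 0], [-1.2, 0, 0], 3.4],
  [[0, 0, 0], [-1.2, 0, 0], 3.4],
  [[0, 0, 0], [-1.2, 0, 0], 3.4],
  [[0, 0, 0], [-1.2, 0, 0], 3.4],
  [[0, 0, 0], [-1.2, 0, 0], 3.4],
  [[0, 0, 0], [-1, 0, 0], 3.4],
  [[0, 0, 0], [0, 0, 0], 3.4],
  [[0, 0, 0], [0, 0, 0], 3.4],
])

```text
clock: 14.72
tool_pos: [0.5446, -0.0396, 0.1331]
eef_rot: [0.09, 0.376, -0.111, 0.915]
contact_force: [-0.3, -0.3, 0.1]
opening: 0.387
```

```bash
python3 st.py; python3 look.py w5
python3 - <<'E'
from plan import *
d=pickle.load(open("w5.pkl","rb"));v=np.load("mid.npy")
for th in(-.05,.15):
    x,y,z=wframe(th)
    for yy in(-.039,-.037):
        m=np.array([v[0],yy,v[2]]);print(th,yy,wproj(d,H(h,[m+.0135*z+.018*x,m+.0135*z-.018*x])).round(1).tolist())
T=r.snapshot("top");S=r.snapshot("scene")
L=[pickle.load(open(n,"rb"))["color"] for n in("top0.pkl","scene0.pkl")]
c=[cv2.resize(q[...,::-1],None,fx=f,fy=f,interpolation=cv2.INTER_CUBIC) for q,f in((S["color"][160:275,215:350],4.3),)]
w=cv2.resize(d["color"][130:250,240:400,::-1],None,fx=3,fy=3,interpolation=cv2.INTER_CUBIC)
b=c[0];W=800-b.shape[1];w=w[:,:];w=cv2.resize(d["color"][60:260,230:230+110,::-1],None,fx=W/110,fy=W/110,interpolation=cv2.INTER_CUBIC)
h0=min(b.shape[0],w.shape[0],600);print(b.shape,w.shape);cv2.imwrite("pics/end.png",np.hstack([b[:h0],w[:h0]]))
cv2.imwrite("pics/w5s.png",d["color"][:,:,::-1])
E
```

```text
clk 14.7167 TCP_h [-0.1117 -0.0275  0.1331] theta 0.148 open 34.1 F_h [-0.3 -0.3  0.1] M [ 0.19  0.55 -0.03] q [ 0.45  1.19 -1.15  2.56  2.27  1.58 -0.97]
+y holder in tool [-0.0305  0.9891 -0.1443]
14.7167 [ 0.54460957 -0.03958828  0.13305969] [-0.023  -0.0839  0.0312] [112.23  19.36  -0.22] [ 0.45  1.19 -1.15  2.56  2.27  1.58 -0.97] 0.38735309491445513
-0.05 -0.039 [[312.9, 237.4], [303.0, 201.4]]
-0.05 -0.037 [[315.3, 237.1], [305.6, 201.0]]
0.15 -0.039 [[308.6, 237.7], [307.7, 201.0]]
0.15 -0.037 [[311.0, 237.4], [310.3, 200.6]]
(494, 580, 3) (400, 220, 3)
```

View pics/w5.png

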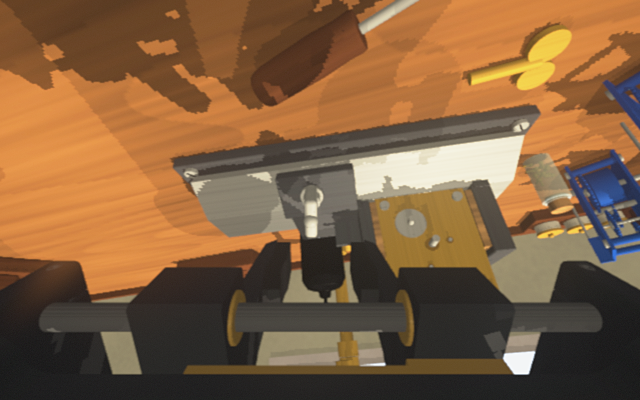

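View pics/end.png

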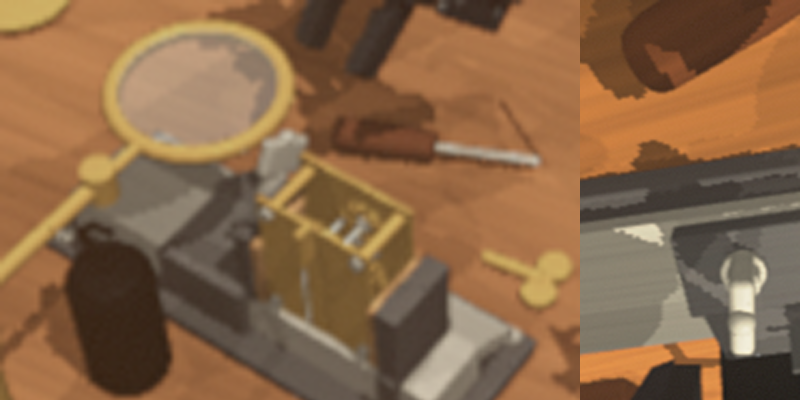

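The wing edge is at about (310,199)–(311,236) in the last wrist view, matching the prediction for 0.15 rad at jaw ≈0.076. The movement is upright between the corks, and the lens is where it was (46,21 in the scene crop, before and after). Joint 4 is close to its limit, so I'll ease forward slightly, still well clear, before handing in.

>>> drive_tool([
  [[0, 0, 0], [0.7, 0, 0], 3.4],
  [[0, 0, 0], [0.7, 0, 0], 3.4],
  [[0, 0, 0], [0, 0, 0], 3.4],
  [[0, 0, 0], [0, 0, 0], 3.4],
])

```text
clock: 15.2
tool_pos: [0.5549, -0.0427, 0.1232]
eef_rot: [0.087, 0.376, -0.112, 0.916]
contact_force: [-0.3, 0.7, 0.2]
opening: 0.388
```

```bash
python3 st.py; python3 -c "
from plant import r
print(r.get_state()['q'][3],r.get_state()['qd'].round(3)); print(r.finish_job())"
```

```text
clk 15.2 TCP_h [-0.101  -0.029   0.1232] theta 0.145 open 34.2 F_h [-0.4  0.7  0.2] M [0.16 0.5  0.01] q [ 0.46  1.21 -1.13  2.53  2.3   1.57 -0.93]
+y holder in tool [-0.0349  0.9895 -0.1406]
2.528471729641883 [ 0.001 -0.001 -0.019  0.015 -0.004  0.005 -0.003]
the job is handed in; nothing more can be done
None
```

The jaw is snug against the movement and its wing screw is turned tight; I handed the job in at 15.2 s. The hand-in reports no verdict.

**What I did:** I gripped the wing and turned it from about -1.09 to -0.65 rad, still slack, so the gripper body would clear the magnifier. I then slid the jaw up until it stalled at about 14 N, roughly 10 N of squeeze after the 4 N drag. Last, I turned the wing clockwise to about 0.15 rad, unloaded, let go and backed off.

**Last checks:**
- **Wing screw:** it matched the 0.15 rad prediction in the wrist picture.
- **Jaw:** about 0.076 m, inferred from tool position and pictures, good to 1–2 mm. It moved only 0.3 mm when I unloaded the push along the bed, so it looks locked.
- **Movement and magnifier:** the movement looked upright between the corks. The magnifier was within about a pixel of its starting place.
- **Bystanders:** those in view looked unmoved. I did not check them all by measurement.
- **Robot:** touching nothing, with contact force under 1 N.

**What went less well:**
- The first approach fell short because it was speed limited.
- I had to make a half turn to keep the last joint off its limit.
- Joint 4 reached about its 2.56 rad limit on the retreat. I eased it back to 2.53 before handing in. I could not tell whether it briefly passed the limit, because the reading was rounded.

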